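# Shut off the red air outlet under the sliding cover

### The job

Shut off the red outlet of the compressed-air box on the bench. With the fingertips, push the rib on the sliding cover until the cover has gone all the way to the side away from the red tag and uncovers the red valve handle, then push the red handle round until it lies fully across its pipe, against its stop. Only push, pick nothing up: leave the cover aside, the blue handle as it is, and the things standing near the box where they are.

Things in the scene. Friction and masses are not known exactly. Their poses are not given: they have to be found in the camera images.
- air_box: grey metal box screwed to the table, 228 x 132 x 80 mm (rails included; plus 20 mm feet at the ends); origin: centre of its underside, on the table. Its x axis runs along its length; the cover slides along it. Two hose outlets with red and blue collars and tag tabs stick out of its -y side by 50 mm; a red and a blue plate mark the same places on the +y side. Its yaw lies between 0 and 0.5 rad.
- box_top (a point): point above the middle of the box at the height of its rails, 80 mm above the table. Inside the box is open, with no wall between the valves: 220 mm in x, 110 mm in y; walls 4 mm. A header pipe along the far (+y) inner wall reaches 33 mm above the table.
- cover (a joint): slide of the aluminium cover along the box's x axis, m: about 0 at the start = both valves covered; +0.11 = stop, the -x half of the box fully open; -0.11 = stop, the +x half fully open. Moves with about 3 to 5 N and stays where it is left.
- cover_rib (a point): centre of the black push rib across the middle of the cover's top: 14 mm thick in the box's x, 70 mm long in its y, 24 mm high; this point is 86.5 mm above the table, the rib stands from 74.5 (cover top) to 98.5 mm. The cover is 226 x 116 x 4 mm.
- red_valve: the red-marked ball valve (red collar and tag outside, red handle inside); origin on the handle's turning axis, 4 mm above the table; axes parallel to the box's. It stands either at box x = -0.058 or at box x = +0.052 (the blue one in the other place), box y = -0.030. The brass valve body is 48 mm high above the table, within 18 mm of the axis in x; the pipe runs along y.
- red_pivot (a point): point on the upright turning axis of the red handle, at the height of the middle of its grip (56 mm above the table); fixed to the box
- red_grip (a point): centre of the red handle's flat plastic grip, 42 mm from the handle's turning axis. The grip is 16 mm wide, 10 mm thick (5 mm above and below this point) and runs from 18 to 52 mm from the axis; its top is 9 mm below the underside of the cover. Site axes turn with the handle (y points from the axis to the tip).
- red_lever (a joint): joint of the red valve's handle: 0 = fully open (handle along its pipe, pointing along the box's +y), 1.571 = shut, against a stop (handle across the pipe, pointing along the box's +x). It turns clockwise seen from above, starts between 0.05 and 0.3, stays where it is left and takes about 5 N at the grip.
- blue_pivot (a point): point on the upright turning axis of the blue handle, at the height of the middle of its grip (56 mm above the table); fixed to the box
- blue_grip (a point): centre of the blue handle's flat plastic grip, 42 mm from the handle's turning axis. The grip is 16 mm wide, 10 mm thick (5 mm above and below this point) and runs from 18 to 52 mm from the axis; its top is 9 mm below the underside of the cover. Site axes turn with the handle (y points from the axis to the tip).
- blue_lever (a joint): joint of the blue valve's handle: 0 = fully open (handle along its pipe, pointing along the box's +y), 1.571 = shut, against a stop (handle across the pipe, pointing along the box's +x). It turns clockwise seen from above, starts between 0.05 and 0.3, stays where it is left and takes about 5 N at the grip.
- wood_block: small block of pale wood, 45 x 85 x 22 mm; loose bystander on the -y side of the box, not to be disturbed; origin: centre of its underside
- bolt: steel bolt standing on its head, 17 x 20 x 51 mm; loose bystander on the -y side of the box, not to be disturbed; origin: centre of its underside

How it is judged:
By the outcome, as a careful person would: the job done as asked, in the order asked, and still so for the second after the job is handed in, with the robot touching nothing.
It also fails if it takes over 45 s, if anything falls off the work surface, if the arm or the gripper's body presses on something with over 40 N, if the wrist force passes 120 N, or if a joint passes its speed limit or range.

### The arm

A 6-joint arm with a two-finger parallel gripper is mounted at the origin on a cart in front of the work surface, level with it; the furniture and walls round the work are solid. World frame = base frame: x ahead of the robot, y to its left, z up, the work surface at z = 0. Lengths are in m, angles in rad, forces in N, time in s.
With the tool pointing down it reaches from about 0.3 to 1 m from the base axis. Payload 5.1 kg.
Tool frame: the origin (TCP) lies midway between the tips of the shut fingers; the grasp point (between the pads) lies 19 mm behind it; x points along the fingers, z is the direction in which the jaws open and shut, and the axes are right-handed (so a half turn about x gives the same grasp; the last joint's range is limited). The gripper opens to 95 mm and grips with 3 to 60 N. Pads are 20 mm wide; open, the fingers measure 119 mm over their backs; the gripper's body (75 mm by 180 mm) begins 59 mm behind the grasp point.
Start: joints at [-0.083, 0.124, 1.65, -0, 1.367, -0.083], TCP at [0.65, -0, 0.215] pointing down, gripper open.
Joint ranges: [-2.61, 2.61], [-1.02, 2.33], [0.03, 2.71], [-1.35, 4.49], [0.32, 2.68], [-2.91, 2.91]. Speed limits (rad/s): [2.57, 2.57, 3.14, 3.14, 3.14, 3.14].

### API

Orientations are given as a unit quaternion [w, x, y, z].
In Python, from cell import * gives the robot as it stands. The module is installed in compiled form; this text tells all that it offers.
- The arm moves only by the tool arm_command, never from a script. Its argument "increments" is a list of rows, each a list of 7 numbers: the gripper's target within -1 to 1 (shut at 1, half-way at 0, fully open at -1), then the shift along the tool's x, y, z normalised to -1 to 1, where 1 is 60 mm, then the turn, a rotation vector about the tool's x, y, z normalised to -1 to 1, where 1 is 0.12 rad. A call has 1 to 20 rows; each row shifts and turns the pose as measured when the row begins, along the tool's axes as they then stand; what a row does not reach is not made up. A row lasts 1/8 s, in which the tool goes at most 62.5 mm and 10.7 degrees, less where a joint would pass 70% of its speed; a pose out of reach is approached as far as the arm can. A call with a number of a shift or a turn outside -1 to 1 is refused whole. A call with a gripper value outside its range is refused whole. The fingers move at their own pace and stop on an object; the grip force is fixed at half the most. Time passes only in rows, so rows that do not move let the fingers close. It gives the time, the measured TCP pose, the force and the opening at its end, in the units of the state.
- read_state(): the state, without advancing time (a new reading comes with each control period).
- grab_frame(name): name is "scene" or "side" or "wrist"; returns the picture (384x512x3 uint8, blue, green, red); there is no depth.
- camera_model(name): a dict with "fx", "fy", "cx", "cy" (pixels), "k1" (the pictures are not rectified: a ray, as slopes to the right and down, at radius r is drawn at 1 + k1 r^2 times it, then the intrinsics apply), "R" (3x3) and "t" (3): a world point X has camera coordinates R X + t. Camera axes: x right, y down, z forward; pixel columns grow to the right and rows downward; lengths in m; the calibration is good to about 2 mm. A picture is of the moment at which its call begins: read the wrist's pose just before it. camera_model takes no time and is no camera call; for the wrist camera it gives the pose at the moment of the call.
- finish_job(): hands the job in, once; it reports no verdict.
Trained networks look in the newest picture that a camera, given by its name, has taken for a name from the list of things; names that differ only in an ending like _2 or _b are one class to them, and where a whole thing is asked for, a point or a joint stands for the part that bears it (a point fixed in the world has none). Each returns a list of dicts, best first, with "score" (0 to 1); they miss things now and then, are a little off and sometimes report something else, mostly with a low value. They report only what shows in the picture. A call takes as long as a camera call.
- cut_out(camera, label): "region" (384x512 bool, what is visible of it) and "extent" ([left, top, width, height] in pixels, round what is visible of it).
- spot_point(camera, label): "point" ([row, column] in pixels: a listed point, or the origin of a listed thing).
The state is a dict: "time_s": time; "q": joint angles; "qvel": joint speeds; "joint_torque": joint torques, N m; "position": TCP position; "ee_rot": TCP orientation; "force": force on the tool from outside, world axes, zero at the start; "ft_torque": the same for the moment, N m; "gripper_width": finger opening in m.
Only numpy, scipy, OpenCV 4.12 (cv2) and the standard library are available. Lean on these libraries where they do the work, as an engineer would, in place of code of your own. Each camera call takes 0.05 s, during which the arm holds its last target.

## Working session

There is one attempt and no reset: what is moved stays moved. The work goes in short steps, Python scripts to look and compute and a tool call to move; the robot and the scene stay as the last step left them, time stands still between calls to the robot, and variables do not carry over. Pictures are saved under pics/ and viewed, and the job is handed in when it is done.

Besides the shell and the picture viewer there is one more tool, called as name(argument=value, ...) on one line, values as JSON. arm_command: Moves the arm, as the interface text tells. Its arguments: {"type":"object","properties":{"increments":{"type":"array","items":{"type":"array","items":{"type":"number","minimum":-1,"maximum":1}}}},"required":["increments"]}

```bash
mkdir -p pics; cat > h.py <<'E'
from cell import *
import numpy as np, cv2
def save(cam,name):
    im=np.array(grab_frame(cam)); cv2.imwrite('pics/'+name+'.png',im); return im
def ray(m,rc):
    r,c=rc; xd=np.array([(c-m['cx'])/m['fx'],(r-m['cy'])/m['fy']]); x=xd.copy()
    for _ in range(30): x=xd/(1+m['k1']*(x@x))
    R=np.array(m['R']);t=np.array(m['t'])
    d=R.T@np.array([x[0],x[1],1]); return -R.T@t,d
def atz(m,rc,z):
    o,d=ray(m,rc); return o+d*(z-o[2])/d[2]
def proj(m,X):
    p=np.array(m['R'])@np.array(X)+np.array(m['t']); x=p[:2]/p[2]; x=x*(1+m['k1']*(x@x))
    return np.array([m['fy']*x[1]+m['cy'],m['fx']*x[0]+m['cx']])
E
python3 - <<'E'
from h import *
s=read_state(); print(s)
for c in ['scene','side','wrist']:
    m=camera_model(c); save(c,c+'0')
    for l,z in [('air_box',0),('cover_rib',.0865),('box_top',.08),('red_valve',.004),('red_pivot',.056),('wood_block',0),('bolt',0)]:
        for p in spot_point(c,l)[:2]: print(c,l,round(p['score'],2),np.round(p['point'],1),np.round(atz(m,p['point'],z),4))
E
```

```text
{'time_s': 0.0, 'q': array([-8.26108023e-02,  1.24497426e-01,  1.65170484e+00, -4.97818990e-05,
        1.36747219e+00, -8.26279513e-02]), 'qvel': array([ 0.0004878 , -0.00049453, -0.00106368, -0.0003938 , -0.00166273,
        0.00131527]), 'joint_torque': array([-6.25927078e-04, -4.17603564e+01, -3.59935069e+01,  7.73367751e-02,
        4.92534391e-02, -1.75303944e-04]), 'position': array([6.49347288e-01, 3.66127461e-06, 2.13373781e-01]), 'ee_rot': array([7.06371456e-01, 3.39306435e-05, 7.07841340e-01, 5.32007560e-05]), 'force': array([ 0.40444085, -0.09911462, -0.78994509]), 'ft_torque': array([0.02847155, 0.01223357, 0.01234285]), 'gripper_width': 0.09519965905938052}
scene air_box 0.77 [224. 238.] [ 0.4982 -0.3301  0.    ]
scene cover_rib 0.97 [190.9 232.7] [ 0.4958 -0.3186  0.0865]
scene cover_rib 0.28 [237.1 277.9] [ 0.3921 -0.5101  0.0865]
scene red_valve 0.67 [232.  233.9] [ 0.4594 -0.3489  0.004 ]
scene red_pivot 0.94 [210.8 234.4] [ 0.4661 -0.3466  0.056 ]
scene wood_block 0.98 [235.2 279.3] [ 0.5146 -0.4378  0.    ]
side air_box 0.71 [234.  254.8] [ 0.5132 -0.3111 -0.    ]
side cover_rib 0.76 [186.6 255.9] [ 0.5147 -0.3224  0.0865]
side box_top 0.81 [192.5 255.8] [ 0.5114 -0.3149  0.08  ]
side red_valve 0.87 [226.5 294.5] [ 0.4579 -0.3546  0.004 ]
```

```bash
python3 -c "
import cv2
for n in ['scene0','side0']:
    i=cv2.imread('pics/%s.png'%n); cv2.imwrite('pics/%s_b.png'%n,cv2.resize(i[100:340,100:420],(800,600),interpolation=cv2.INTER_CUBIC))
"
```

```text
(no output)
```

View pics/scene0.png

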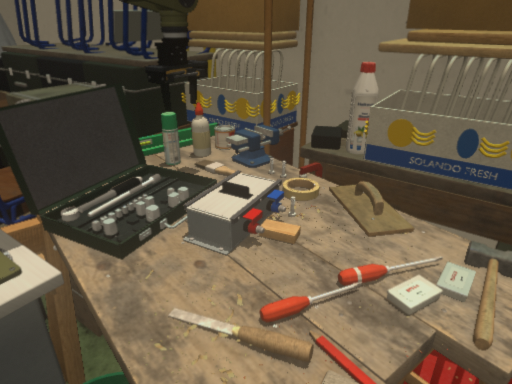

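View pics/side0_b.png

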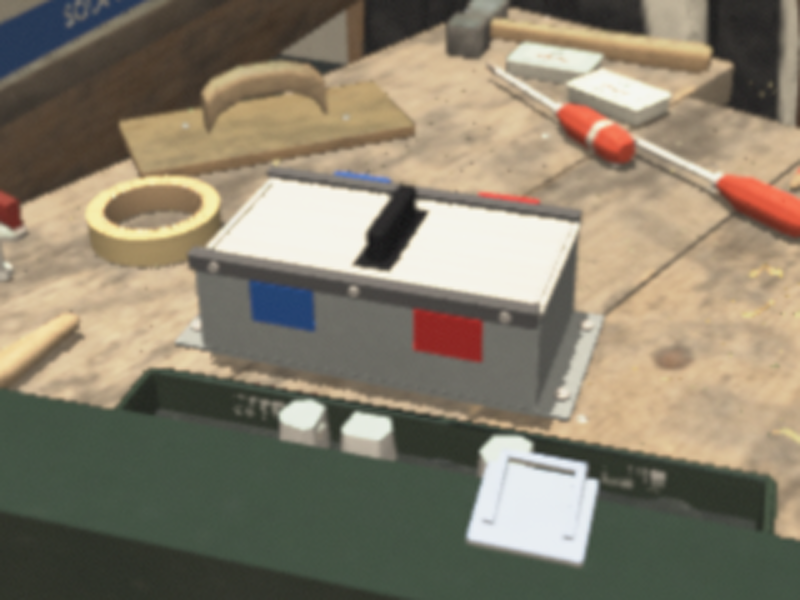

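View pics/scene0_b.png

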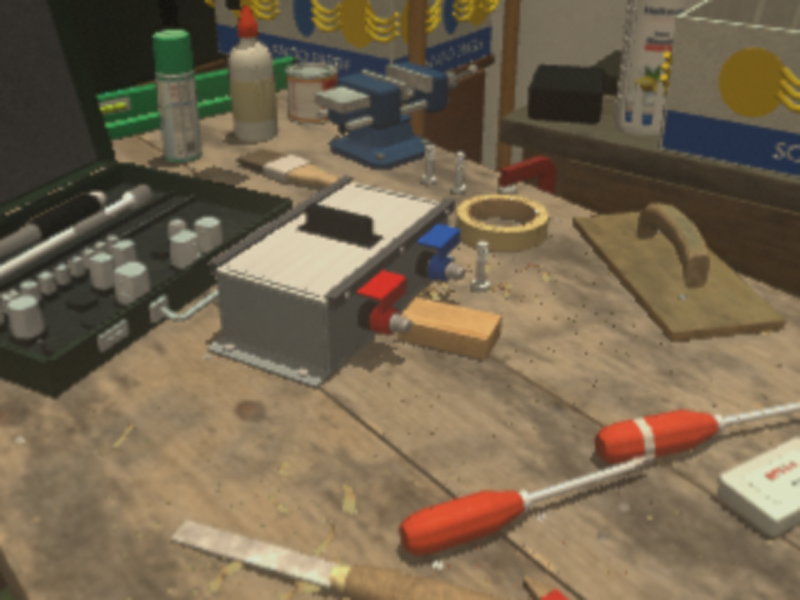

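View pics/wrist0.png

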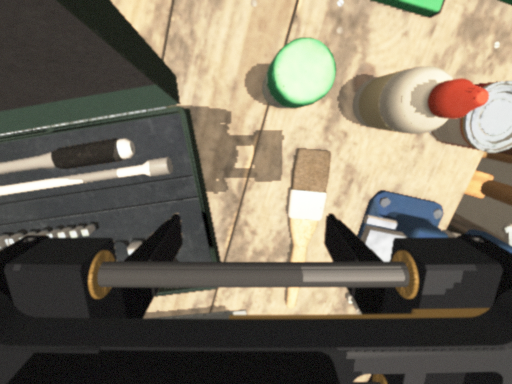

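```bash
python3 - <<'E'
from h import *
from scipy.optimize import least_squares
ob={'scene':{(-1,-1):(330,295),(1,-1):(453,203),(1,1):(347,179),(-1,1):(213,263)},
'side':{(1,1):(191,252),(-1,1):(545,311),(-1,-1):(581,211),(1,-1):(272,170)}}
ms={c:camera_model(c) for c in ob}
def W(p,b,z): 
    c,s=np.cos(p[2]),np.sin(p[2]); return [p[0]+c*b[0]-s*b[1],p[1]+s*b[0]+c*b[1],z]
def res(p,cs):
    r=[]
    for c in cs:
        for k,(u,v) in ob[c].items():
            r+=list(proj(ms[c],W(p,(k[0]*.114,k[1]*.066),.08))-[100+v*.4,100+u*.4])
    return np.array(r)
for cs in (['scene'],['side'],['scene','side']):
    f=least_squares(res,[.51,-.32,.3],args=(cs,)); print(cs,np.round(f.x,4),np.round(f.fun,1))
p=f.x
for c in ob:
    im=cv2.imread(f'pics/{c}0.png'); im=cv2.resize(im[100:340,100:420],(800,600))
    def L(b): 
        q=np.array([(proj(ms[c],W(p,x[:2],x[2]))[::-1]-100)/.4 for x in b]); cv2.polylines(im,[np.int32(q*8)],True,(0,255,0),1,cv2.LINE_AA,3)
    for z in (0,.08): L([(-.114,-.066,z),(.114,-.066,z),(.114,.066,z),(-.114,.066,z)])
    for z in (.0745,.0985): L([(-.007,-.035,z),(.007,-.035,z),(.007,.035,z),(-.007,.035,z)])
    cv2.imwrite(f'pics/{c}_fit.png',im)
print('rib',W(p,(0,0),.09),'redpivot',W(p,(-.058,-.03),0))
E
```

```text
['scene'] [ 0.5089 -0.3183  0.1013] [ 1.6  1.1 -1.2  1.5 -1.6 -0.3 -0.8 -2.3]
['side'] [ 0.5096 -0.316   0.1337] [ 1.5 -0.4  0.4 -0.5 -1.3  1.2 -1.5 -0.1]
['scene', 'side'] [ 0.5098 -0.3167  0.1209] [ 1.2  2.1 -1.8  0.6 -1.9 -1.5 -0.7 -2.1  0.7 -0.4  0.5 -1.3 -1.   1.6
 -2.   0.7]
rib [np.float64(0.5098161452150954), np.float64(-0.3167244244759563), 0.09] redpivot [np.float64(0.4558570790066087), np.float64(-0.3534996766696279), 0]
```

View pics/scene_fit.png

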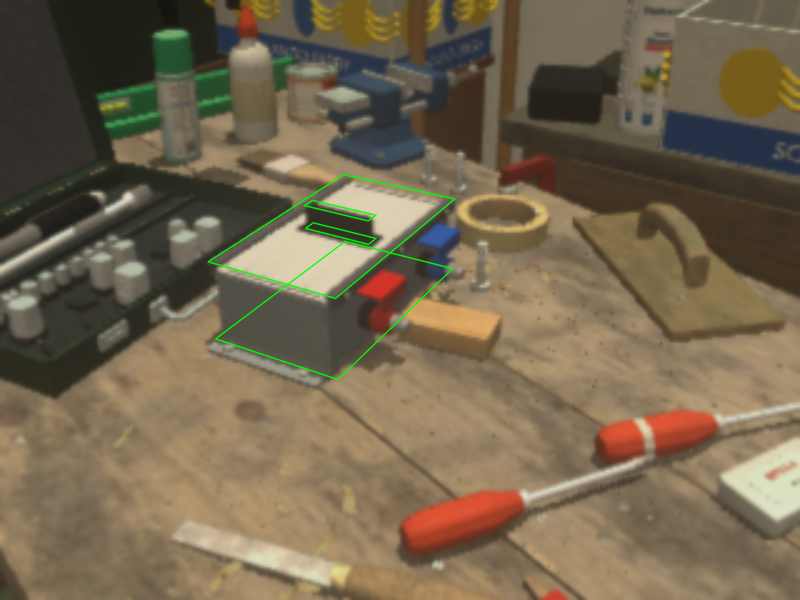

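View pics/side_fit.png

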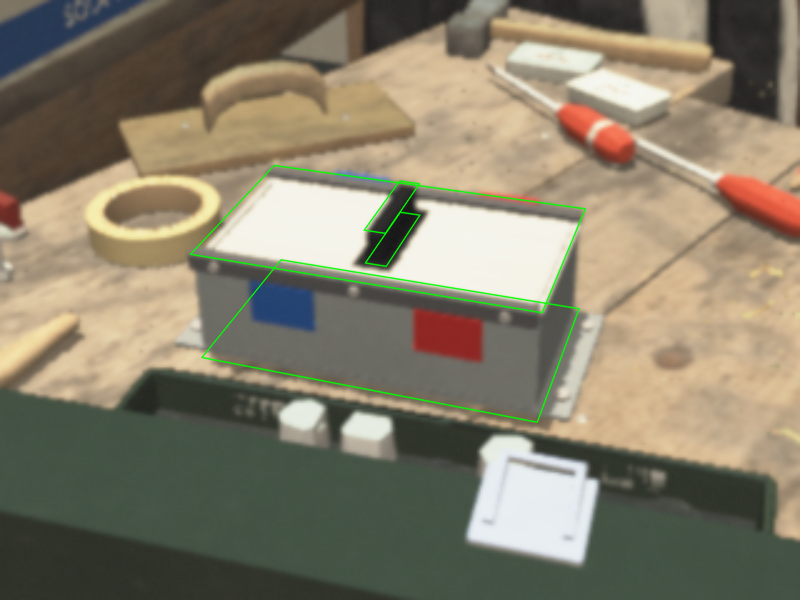

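```bash
python3 - <<'E'
from h import *
m=camera_model('wrist')
print('cam',-np.array(m['R']).T@np.array(m['t']))
for rc,z in [((105,178),.05),((110,100),.05),((290,215),.05),((70,300),.15),((20,50),.2)]: print(rc,atz(m,rc,z))
m=camera_model('scene'); print('cam',-np.array(m['R']).T@np.array(m['t']))
# case corner pts in scene: hinge right end (~(143,165)), front corners (125,253),(215,185); lid top right (103,55), lid top left(0,95)
for (u,v) in [(143,165),(48,213),(125,250),(215,187)]: print((u,v),atz(m,(v,u),.03))
for (u,v) in [(103,55),(0,93)]:
  for z in (.2,.25,.3): print((u,v),atz(m,(v,u),z))
m=camera_model('side');print('side cam',-np.array(m['R']).T@np.array(m['t']))
E
```

```text
cam [0.64860877 0.07617191 0.38432019]
(105, 178) [0.56225686 0.07910955 0.05      ]
(110, 100) [0.47060247 0.07400787 0.05      ]
(290, 215) [ 0.59557165 -0.16920938  0.05      ]
(70, 300) [0.68552541 0.10457486 0.15      ]
(20, 50) [0.52744279 0.12730823 0.2       ]
cam [-0.10126328 -0.81606373  0.46110198]
(143, 165) [0.56632121 0.10308489 0.03      ]
(48, 213) [0.23217457 0.03857551 0.03      ]
(125, 250) [ 0.24590535 -0.24026251  0.03      ]
(215, 187) [ 0.57657792 -0.18878459  0.03      ]
(103, 55) [1.48603616 1.65188347 0.2       ]
(103, 55) [1.18207457 1.1792813  0.25      ]
(103, 55) [0.87811298 0.70667914 0.3       ]
(0, 93) [0.45736809 0.74917752 0.2       ]
(0, 93) [0.35039238 0.44943999 0.25      ]
(0, 93) [0.24341668 0.14970245 0.3       ]
side cam [0.202063   0.30606376 0.4748821 ]
```

View pics/side0.png

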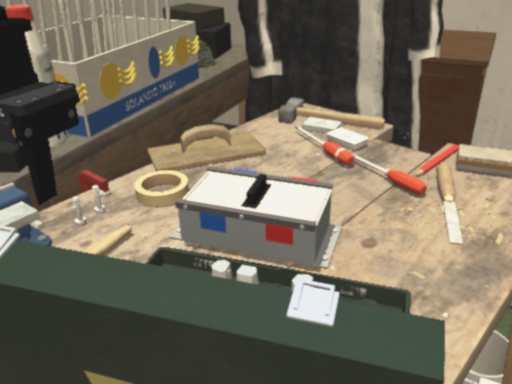

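arm_command(increments=[[1,-0.7,-0.8,0,0,0,0],[1,-0.7,-0.8,0,0,0,0],[1,0,-0.9,0,0,0,0],[1,0,-0.9,-0.3,0,0,0],[1,0,-0.9,-0.6,0,0,0],[1,0,-0.9,-0.6,0,0,0],[1,0,-0.7,-0.6,0,0,0],[1,0,-0.4,-0.6,0,0,0],[1,0,0,0,0,0,0],[1,0,0,0,0,0,0]])

```text
time_s: 2.45
position: [0.4886, -0.3823, 0.3002]
ee_rot: [0.707, -0.002, 0.707, 0.0]
force: [0.3, 0.9, -0.1]
gripper_width: 0.0022
```

```bash
python3 - <<'E'
from h import *
m=camera_model('wrist'); save('wrist','wrist1'); import json
json.dump({k:np.array(v).tolist() for k,v in m.items()},open('w1.json','w'))
for l,z in [('air_box',0),('cover_rib',.0865),('box_top',.08),('bolt',0),('wood_block',0)]:
    for p in spot_point('wrist',l)[:2]: print(l,round(p['score'],2),np.round(p['point'],1),np.round(atz(m,p['point'],z),4))
E
```

```text
air_box 0.74 [172.4 322.5] [ 0.6081 -0.4143  0.    ]
air_box 0.7 [114.4 269.4] [ 0.5144 -0.3174  0.    ]
cover_rib 0.94 [116.5 269.4] [ 0.5094 -0.318   0.0865]
box_top 0.69 [113.1 269.8] [ 0.5102 -0.3137  0.08  ]
bolt 0.43 [170.9 324.3] [ 0.611  -0.4116  0.    ]
wood_block 0.9 [184.  267.2] [ 0.5127 -0.4353  0.    ]
```

View pics/wrist1.png

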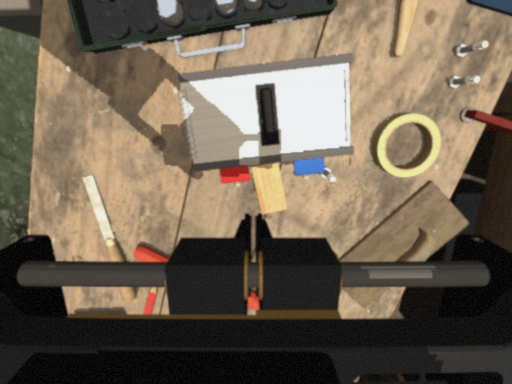

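```bash
python3 - <<'E'
import cv2
i=cv2.imread('pics/wrist1.png'); cv2.imwrite('pics/w1z.png',cv2.resize(i[40:190,165:365],(800,600),interpolation=cv2.INTER_CUBIC))
E
```

```text
(no output)
```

View pics/w1z.png

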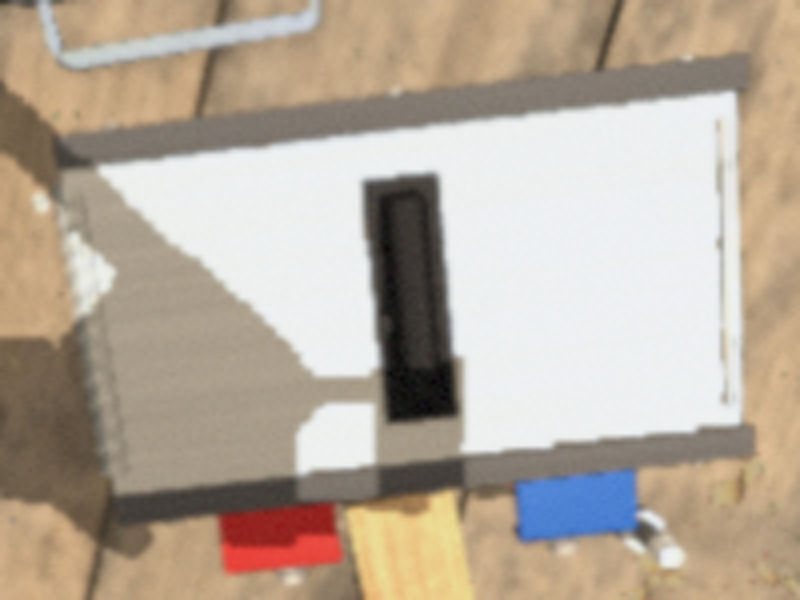

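```bash
cat > fit.py <<'E'
from h import *
import json
from scipy.optimize import least_squares
m=json.load(open('w1.json'))
ob={(-1,1):(55,137),(1,1):(748,55),(-1,-1):(115,522),(1,-1):(755,455)}
def W(p,b,z): 
    c,s=np.cos(p[2]),np.sin(p[2]); return [p[0]+c*b[0]-s*b[1],p[1]+s*b[0]+c*b[1],z]
def res(p): return np.concatenate([proj(m,W(p,(k[0]*.114,k[1]*.066),.08))-[40+v/4,165+u/4] for k,(u,v) in ob.items()])
f=least_squares(res,[.51,-.32,.12]); print(np.round(f.x,4),np.round(f.fun,1))
E
python3 fit.py; python3 - <<'E'
from h import *; import json; m=json.load(open('w1.json'))
for (u,v) in [(383,192),(428,192),(395,368),(440,368)]: print(atz(m,(40+v/4,165+u/4),.0985))
for (u,v) in [(365,180),(438,175),(387,420),(460,415)]: print(atz(m,(40+v/4,165+u/4),.0745))
E
```

```text
[ 0.5095 -0.3166  0.1101] [-0.8 -1.1 -0.4  0.6  0.9  0.4  0.7  0.1]
[ 0.49715734 -0.28273393  0.0985    ]
[ 0.51132771 -0.2826882   0.0985    ]
[ 0.50162804 -0.33740411  0.0985    ]
[ 0.51638494 -0.33736269  0.0985    ]
[ 0.49176752 -0.27745529  0.0745    ]
[ 0.51614031 -0.2757963   0.0745    ]
[ 0.49998687 -0.35757582  0.0745    ]
[ 0.52574532 -0.35574511  0.0745    ]
```

arm_command(increments=[[1,0,1,-0.4,-0.95,0,0],[1,0.9,0,0,0,0,0],[1,0.9,0,0,0,0,0],[1,0.9,0,0,0,0,0],[1,0,0,0,0,0,0]])

```text
time_s: 3.38
position: [0.4689, -0.3213, 0.1359]
ee_rot: [0.707, -0.047, 0.704, 0.043]
force: [0.2, 0.2, 0.2]
gripper_width: 0.0005
```

```bash
cat >> h.py <<'E'
P=np.array([.5095,-.3166,.113])
def tobox():
    s=read_state(); p=s['position']; c,sn=np.cos(P[2]),np.sin(P[2]); d=p[:2]-P[:2]
    from scipy.spatial.transform import Rotation as R
    w,x,y,z=s['ee_rot']; M=R.from_quat([x,y,z,w]).as_matrix()
    print('t',s['time_s'],'box xy',np.round([c*d[0]+sn*d[1],-sn*d[0]+c*d[1]],4),'z',round(p[2],4),'F',np.round(s['force'],1),'toolz',np.round(M[:,2],3),'toolx',np.round(M[:,0],3))
E
python3 -c "from h import *;tobox()"
```

```text
t 3.375 box xy [-0.0409 -0.0001] z 0.1359 F [0.2 0.2 0.2] toolz [0.992 0.127 0.004] toolx [ 0.004 -0.004 -1.   ]
```

arm_command(increments=[[1,0.3,0,-0.1,0.1,0,0],[1,0.3,0,0,0,0,0],[1,0.25,0,0,0,0,0],[1,0,0,0,0,0,0]])

```text
time_s: 3.88
position: [0.4665, -0.325, 0.0883]
ee_rot: [0.71, -0.045, 0.702, 0.037]
force: [-0.1, -0.3, -0.4]
gripper_width: 0.0
```

```bash
python3 -c "
from h import *;tobox()
save('side','side2');save('scene','scene2')"
python3 -c "
import cv2
i=cv2.imread('pics/side2.png')[100:290,140:400]; cv2.imwrite('pics/side2z.png',cv2.resize(i,None,fx=3,fy=3))"
```

```text
t 3.875 box xy [-0.0437 -0.0035] z 0.0883 F [-0.1 -0.3 -0.4] toolz [0.993 0.115 0.011] toolx [ 0.012 -0.011 -1.   ]
```

View pics/side2z.png

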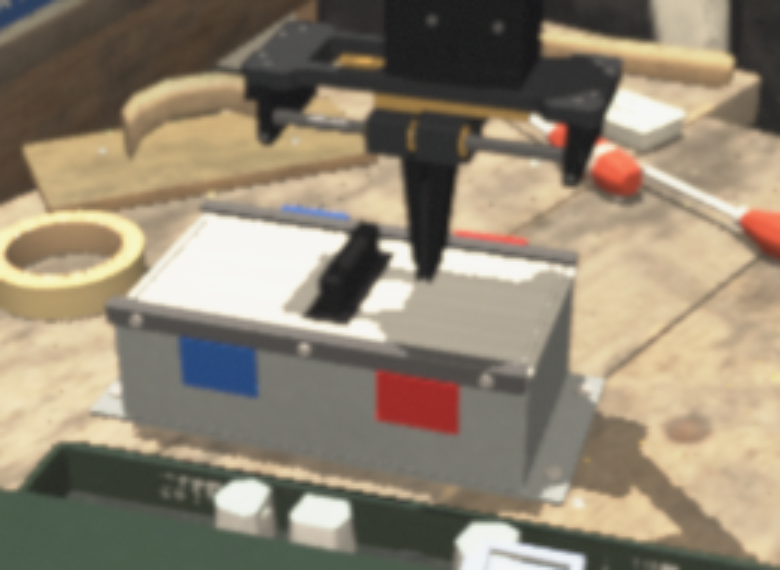

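arm_command(increments=[[1,0.05,0.05,0.3,0,0,0],[1,0.02,0,0.3,0,0,0],[1,0,0,0.3,0,0,0],[1,0,0,0.3,0,0,0]])

```text
time_s: 4.47
position: [0.5422, -0.3145, 0.0877]
ee_rot: [0.71, -0.046, 0.702, 0.035]
force: [-3.4, -1.2, -0.0]
gripper_width: 0.0004
```

```bash
python3 -c "
from h import *;tobox()"
```

```text
t 4.475 box xy [ 0.0327 -0.0016] z 0.0877 F [-3.4 -1.2 -0. ] toolz [0.993 0.115 0.01 ] toolx [ 0.012 -0.014 -1.   ]
```

Pushing with about 3.5 N as expected; about 60 mm are left.

arm_command(increments=[[1,0,0,0.3,0,0,0],[1,0,0,0.3,0,0,0],[1,0,0,0.2,0,0,0],[1,0,0,0.1,0,0,0]])

```text
time_s: 4.97
position: [0.6008, -0.3077, 0.0876]
ee_rot: [0.709, -0.046, 0.702, 0.036]
force: [-2.8, -0.8, 1.2]
gripper_width: 0.0005
```

```bash
python3 -c "
from h import *;tobox()"
```

```text
t 4.975 box xy [ 0.0917 -0.0015] z 0.0876 F [-2.8 -0.8  1.2] toolz [0.993 0.116 0.009] toolx [ 0.011 -0.015 -1.   ]
```

arm_command(increments=[[1,0,0,0.08,0,0,0],[1,0,0,0.08,0,0,0]])

```text
time_s: 5.22
position: [0.6065, -0.3071, 0.0875]
ee_rot: [0.705, -0.046, 0.707, 0.036]
force: [-23.8, -2.3, 10.6]
gripper_width: 0.0004
```

```bash
python3 -c "
from h import *;tobox()"
```

```text
t 5.225 box xy [ 0.0975 -0.0015] z 0.0875 F [-23.8  -2.3  10.6] toolz [ 0.993  0.117 -0.003] toolx [-0.001 -0.014 -1.   ]
```

arm_command(increments=[[1,0,0,-0.2,0,0,0],[1,-0.9,0,-0.4,0,0,0],[1,-0.9,0,-1,0,0,0],[1,-0.9,-0.5,-1,0,0,0],[1,-0.6,-0.5,-0.6,0,0,0],[1,0,-0.4,0,0,0,0],[1,0,0,0,0,0,0]])

```text
time_s: 6.1
position: [0.452, -0.4005, 0.268]
ee_rot: [0.71, -0.048, 0.702, 0.035]
force: [0.8, -0.3, -0.3]
gripper_width: 0.0005
```

```bash
python3 - <<'E'
from h import *;tobox()
m=camera_model('wrist'); im=save('wrist','wrist3'); import json
json.dump({k:np.array(v).tolist() for k,v in m.items()},open('w3.json','w'))
for l,z in [('cover_rib',.0865),('red_pivot',.056),('red_grip',.056),('box_top',.08)]:
    for p in spot_point('wrist',l)[:2]:
        X=atz(m,p['point'],z); d=X[:2]-P[:2]; c,s=np.cos(P[2]),np.sin(P[2]); print(l,round(p['score'],2),np.round(p['point'],1),np.round(X,4),'box',np.round([c*d[0]+s*d[1],-s*d[0]+c*d[1]],4))
cv2.imwrite('pics/wrist3z.png',cv2.resize(im[0:225,100:400],(800,600),interpolation=cv2.INTER_CUBIC))
E
```

```text
t 6.1 box xy [-0.0666 -0.0769] z 0.268 F [ 0.8 -0.3 -0.3] toolz [0.993 0.117 0.011] toolx [ 0.013 -0.018 -1.   ]
cover_rib 0.55 [101.6 396.8] [ 0.6165 -0.3003  0.0865] box [0.1082 0.0041]
cover_rib 0.16 [ 93.5 264.4] [ 0.4556 -0.3105  0.0865] box [-0.0528  0.0121]
red_pivot 0.91 [126.1 260. ] [ 0.4565 -0.3514  0.056 ] box [-0.0566 -0.0286]
red_pivot 0.38 [104.2 295.5] [ 0.4993 -0.318   0.056 ] box [-0.0103 -0.0002]
red_grip 0.74 [103.6 297.3] [ 0.5015 -0.3169  0.056 ] box [-0.008   0.0006]
red_grip 0.68 [ 97.8 264.7] [ 0.4581 -0.3148  0.056 ] box [-0.0508  0.0076]
box_top 0.69 [102.6 307.8] [ 0.5102 -0.3145  0.08  ] box [0.001 0.002]
```

View pics/wrist3z.png

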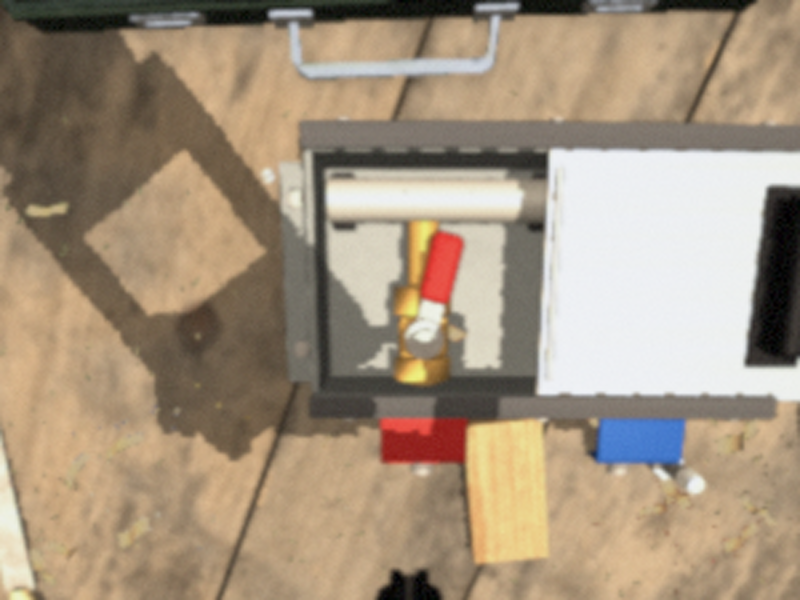

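arm_command(increments=[[1,0,0.75,-0.15,0,0,0],[1,0.5,0.75,-0.15,0,0,0],[1,0.9,0,0,0,0,0],[1,0.9,0,0,0,0,0],[1,0,0,0,0,0,0]])

```text
time_s: 6.98
position: [0.4258, -0.3062, 0.122]
ee_rot: [0.709, -0.05, 0.702, 0.039]
force: [0.4, -0.2, 0.3]
gripper_width: 0.0003
```

```bash
python3 -c "
from h import *;tobox()"
```

```text
t 6.975 box xy [-0.082   0.0198] z 0.122 F [ 0.4 -0.2  0.3] toolz [0.992 0.126 0.009] toolx [ 0.011 -0.014 -1.   ]
```

arm_command(increments=[[1,0.2,-0.2,0,0,0,0],[1,0.4,0,0,0,0,0],[1,0.4,0,0,0,0,0],[1,0.15,0,0,0,0,0],[1,0,0,0,0,0,0]])

```text
time_s: 7.6
position: [0.4352, -0.3271, 0.0614]
ee_rot: [0.713, -0.055, 0.698, 0.035]
force: [0.3, -0.1, -0.3]
gripper_width: 0.0006
```

```bash
python3 - <<'E'
from h import *;tobox()
im=save('scene','scene4');cv2.imwrite('pics/scene4z.png',cv2.resize(im[120:260,150:330],None,fx=4,fy=4,interpolation=cv2.INTER_CUBIC))
im=save('side','side4');cv2.imwrite('pics/side4z.png',cv2.resize(im[120:280,160:360],None,fx=3.7,fy=3.7,interpolation=cv2.INTER_CUBIC))
E
```

```text
t 7.6 box xy [-0.075 -0.002] z 0.0614 F [ 0.3 -0.1 -0.3] toolz [0.992 0.127 0.02 ] toolx [ 0.024 -0.026 -0.999]
```

View pics/side4z.png

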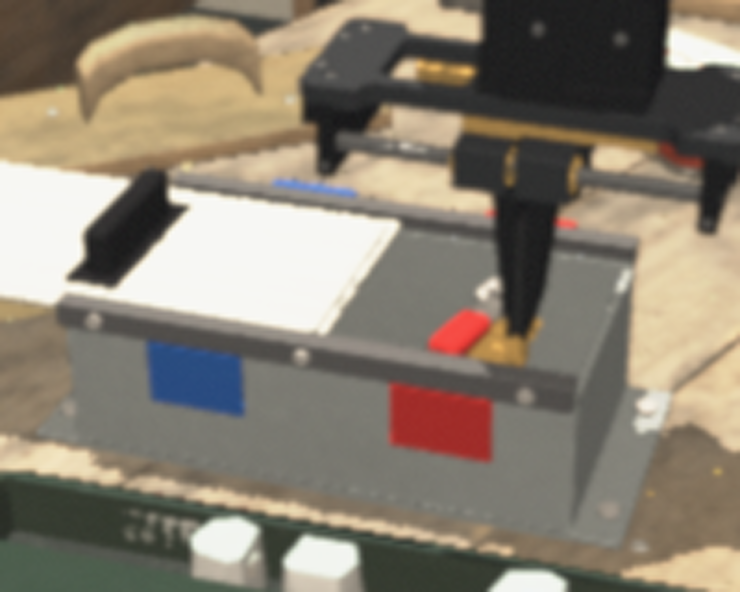

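View pics/scene4z.png

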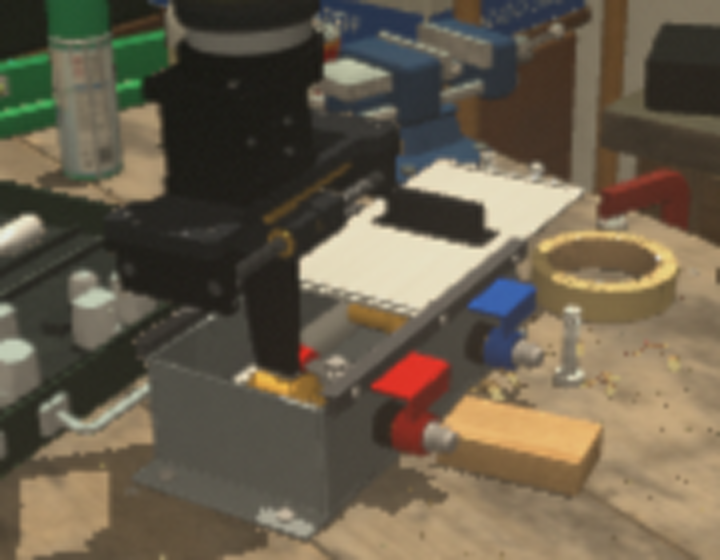

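arm_command(increments=[[1,0,0.16,-0.07,0.1,0.17,0.24],[1,0.15,0.03,0,0,0,0],[1,0.06,0,0,0,0,0]])

```text
time_s: 8.07
position: [0.4309, -0.3167, 0.0509]
ee_rot: [0.707, -0.041, 0.705, 0.04]
force: [0.2, -0.4, 0.5]
gripper_width: 0.0007
```

```bash
python3 -c "
from h import *;tobox()"
```

```text
t 8.075 box xy [-0.0781  0.0087] z 0.0509 F [ 0.2 -0.4  0.5] toolz [0.993 0.114 0.002] toolx [ 0.002 -0.002 -1.   ]
```

arm_command(increments=[[1,0,0.02,0.13,0,0,0],[1,0,0.02,0.13,0,0,0],[1,0,0.01,0.13,0,0,0],[1,0,0.01,0.13,0,0,0]])

```text
time_s: 8.57
position: [0.458, -0.3108, 0.0504]
ee_rot: [0.702, -0.042, 0.71, 0.04]
force: [-9.1, -1.9, 4.9]
gripper_width: 0.0004
```

```bash
python3 -c "
from h import *;tobox()"
```

```text
t 8.575 box xy [-0.0505  0.0116] z 0.0504 F [-9.1 -1.9  4.9] toolz [ 0.993  0.116 -0.012] toolx [-0.011 -0.004 -1.   ]
```

arm_command(increments=[[1,0,-0.03,0.13,0,-0.06,0],[1,0,-0.05,0.12,0,-0.05,0],[1,0,-0.08,0.09,0,0,0]])

```text
time_s: 8.95
position: [0.4747, -0.316, 0.049]
ee_rot: [0.701, -0.04, 0.711, 0.043]
force: [-6.8, 2.8, 3.8]
gripper_width: 0.0002
```

```bash
python3 - <<'E'
from h import *;tobox()
im=save('side','side5');cv2.imwrite('pics/side5z.png',cv2.resize(im[120:280,160:360],None,fx=3.7,fy=3.7,interpolation=cv2.INTER_CUBIC))
E
```

```text
t 8.95 box xy [-0.0345  0.0045] z 0.049 F [-6.8  2.8  3.8] toolz [ 0.993  0.118 -0.014] toolx [-0.015  0.003 -1.   ]
```

View pics/side5z.png

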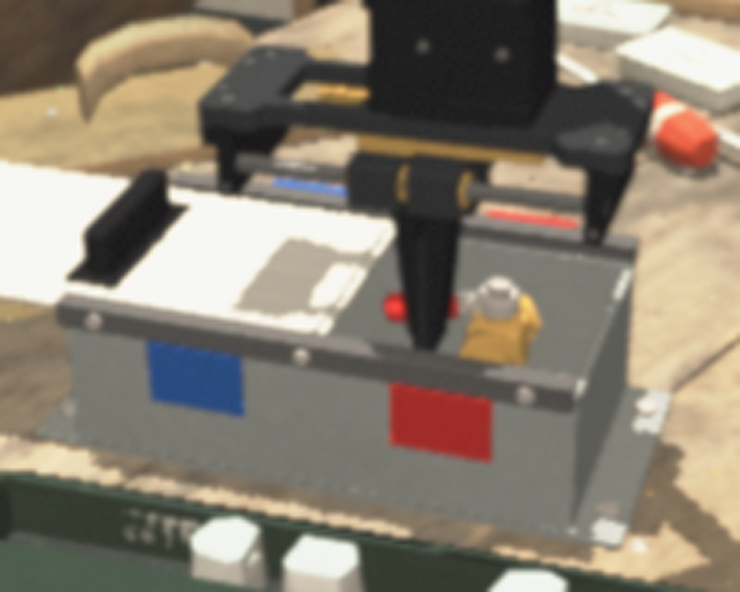

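arm_command(increments=[[1,-0.02,-0.1,0.1,0,-0.1,0],[1,-0.02,-0.13,0.07,0,0,0],[1,0,-0.13,0.04,0,0,0]])

```text
time_s: 9.38
position: [0.4852, -0.328, 0.048]
ee_rot: [0.699, -0.033, 0.713, 0.051]
force: [-10.1, 22.1, 20.3]
gripper_width: 0.0005
```

```bash
python3 -c "
from h import *;tobox()"
```

```text
t 9.375 box xy [-0.0254 -0.0086] z 0.048 F [-10.1  22.1  20.3] toolz [ 0.993  0.118 -0.018] toolx [-0.021  0.025 -0.999]
```

```bash
python3 - <<'E'
from h import *;tobox()
im=save('side','side6');a=cv2.resize(im[150:250,210:310],(400,400),interpolation=cv2.INTER_CUBIC)
im=save('scene','scene6');b=cv2.resize(im[150:250,180:280],(400,400),interpolation=cv2.INTER_CUBIC)
cv2.imwrite('pics/s6.png',np.hstack([a,b]))
E
```

```text
t 9.375 box xy [-0.0254 -0.0086] z 0.048 F [-10.1  22.1  20.3] toolz [ 0.993  0.118 -0.018] toolx [-0.021  0.025 -0.999]
```

View pics/s6.png

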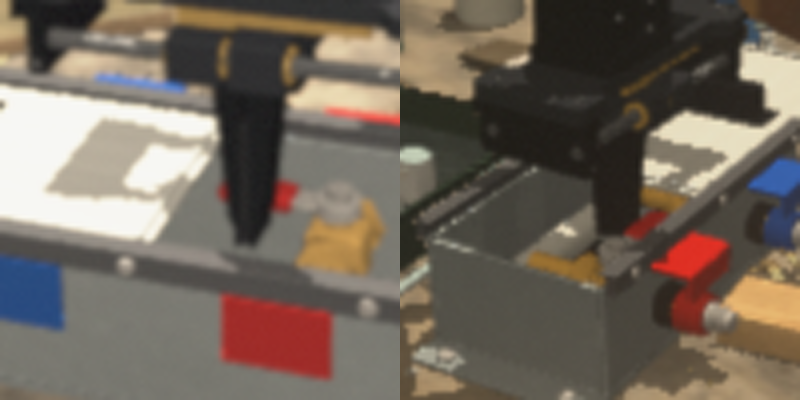

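arm_command(increments=[[1,-0.05,0.08,0,0,-0.15,-0.23],[1,0,0,0,0,0,0]])

```text
time_s: 9.72
position: [0.4856, -0.3222, 0.0513]
ee_rot: [0.706, -0.043, 0.706, 0.042]
force: [0.6, -0.0, 0.1]
gripper_width: 0.0001
```

```bash
python3 -c "
from h import *;tobox()"
```

```text
t 9.725 box xy [-0.0244 -0.0029] z 0.0513 F [ 0.6 -0.   0.1] toolz [0.993 0.119 0.   ] toolx [ 0.    -0.001 -1.   ]
```

arm_command(increments=[[1,0,-0.08,0.03,0,0,0],[1,0,-0.07,0.0,0,0,0],[1,0,-0.07,0,0,0,0]])

```text
time_s: 10.1
position: [0.4887, -0.3277, 0.0515]
ee_rot: [0.705, -0.034, 0.707, 0.048]
force: [-3.2, 18.0, 12.1]
gripper_width: 0.0006
```

```bash
python3 -c "
from h import *;tobox()"
```

```text
t 10.1 box xy [-0.0219 -0.0087] z 0.0515 F [-3.2 18.  12.1] toolz [ 0.993  0.117 -0.003] toolx [-0.005  0.019 -1.   ]
```

arm_command(increments=[[1,0,-0.1,0,0,0,0],[1,0,0.15,0,0,0,-0.2],[1,-0.5,0.1,0,0,0,0],[1,-0.9,0,-0.2,0,0,0],[1,-0.9,-0.4,-0.3,0,0,0],[1,-0.9,-0.8,-0.2,0,0,0],[1,-0.3,-0.3,0,0,0,0],[1,0,0,0,0,0,0]])

```text
time_s: 11.1
position: [0.4579, -0.406, 0.2589]
ee_rot: [0.704, -0.04, 0.708, 0.042]
force: [-0.4, -0.4, -0.8]
gripper_width: 0.0
```

```bash
python3 - <<'E'
from h import *;tobox()
m=camera_model('wrist'); im=save('wrist','wrist7'); 
for l,z in [('cover_rib',.0865),('red_pivot',.056),('red_grip',.056),('wood_block',0),('bolt',0)]:
    for p in spot_point('wrist',l)[:2]:
        X=atz(m,p['point'],z); d=X[:2]-P[:2]; c,s=np.cos(P[2]),np.sin(P[2]); print(l,round(p['score'],2),np.round(p['point'],1),np.round(X,4),'box',np.round([c*d[0]+s*d[1],-s*d[0]+c*d[1]],4))
cv2.imwrite('pics/wrist7z.png',cv2.resize(im[20:200,180:420],(800,600),interpolation=cv2.INTER_CUBIC))
E
```

```text
t 11.1 box xy [-0.0613 -0.083 ] z 0.2589 F [-0.4 -0.4 -0.8] toolz [ 0.993  0.115 -0.006] toolx [-0.006  0.003 -1.   ]
cover_rib 0.87 [106.1 402.5] [ 0.6223 -0.3072  0.0865] box [ 0.1132 -0.0034]
cover_rib 0.24 [102.9 295.5] [ 0.4957 -0.3188  0.0865] box [-0.0139 -0.0006]
red_pivot 0.85 [127.4 263.3] [ 0.4628 -0.3531  0.056 ] box [-0.0505 -0.031 ]
red_grip 0.87 [126.  289.5] [ 0.4966 -0.3473  0.056 ] box [-0.0163 -0.0291]
wood_block 0.62 [181.1 288.7] [ 0.5154 -0.4347  0.    ] box [-0.0074 -0.118 ]
bolt 0.63 [175.  349.7] [ 0.6097 -0.4136  0.    ] box [ 0.0886 -0.1077]
```

View pics/wrist7z.png

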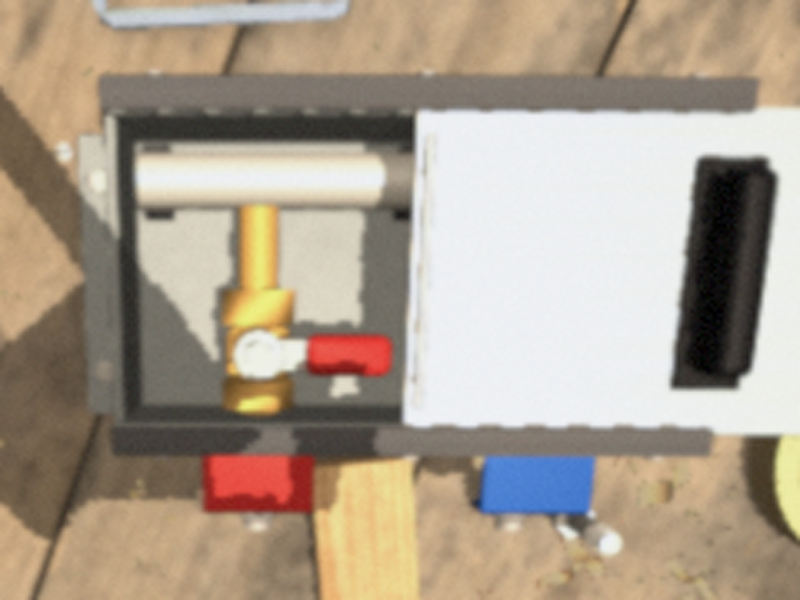

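```bash
python3 -c "
from h import *;print(finish_job())"
```

```text
the job is handed in; nothing more can be done
None
```

The red outlet should now be shut: the cover is aside and the red handle lies across its pipe. I handed the job in at about 11 s of robot time; no verdict is reported.

- **Cover:** I pushed the rib with shut fingertips, away from the red tag, until the force rose from about 3 N to about 24 N. That rise is the stop. The last wrist picture puts the rib at about box x = +0.11, with the red half fully open.
- **Red handle:** I pushed it round until it stopped, with about 22 N along the push. I backed off and pushed again; it stopped at the same place (18 N, then one last nudge). In the picture, the handle lies parallel to the rails, straight across its pipe.
- **Odd force:** The first push on the handle also gave an unexpected 20 N upwards and a slight tool tilt. I corrected the tilt before the second push, which still gave 12 N upwards. The cause is not certain, but the tip was at the height of the valve body's top.
- **Bystanders:** The wood block and the bolt were found within about 3 mm of their first positions, which is within measurement error. The blue handle stayed under the cover and I never touched it, so it was not checked by sight.
- **Disagreement:** In the last picture the network put the red pivot about 7 mm off in box x from its nominal place. An earlier picture agreed to about 2 mm, and this did not change the angle seen in the picture.

The arm was clear of everything at the end, with the tool about 0.26 m above the table.

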